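# Cover the food at the sushi counter

## Task

Service is over: close the four open food containers, each with its own lid, the one of the same shape, size and colour, set squarely and fully home on the rim with its handle up. Set the lids down rather than dropping them, and leave the containers, the red sauce cup and the green soy dish standing where they are.

Things in the scene. Friction and masses are not known exactly. Their poses are not given: they have to be found in the camera images.
- crock_lid: Large round black stoneware lid 120 mm across, plug 84, centred round knob 26 mm across; 0.28 kg; for the black crock. Origin: centre of the underside, z up (0 lying on the counter). Plug from 0 to 10 mm height goes into the mouth with 8 mm play all round, cover plate 10-16 mm rests on the rim, handle 16-50 mm. Closed: origin 50 mm above the counter.
- jar_lid: Small round blue lid 88 mm across, plug 54, centred round knob 26 mm across; 0.15 kg; for the blue jar. Origin: centre of the underside, z up (0 lying on the counter). Plug from 0 to 10 mm height goes into the mouth with 8 mm play all round, cover plate 10-16 mm rests on the rim, handle 16-50 mm. Closed: origin 60 mm above the counter.
- wood_lid: Rectangular pale wooden lid 128 (x) by 92 (y) mm, plug 94 by 58, centred darker bar handle 80 mm long in x, 18 thick in y; 0.13 kg; for the wooden box, either way round. Origin: centre of the underside, z up (0 lying on the counter). Plug from 0 to 10 mm height goes into the mouth with 8 mm play all round, cover plate 10-16 mm rests on the rim, handle 16-50 mm. Closed: origin 45 mm above the counter.
- steel_lid: Square steel lid 110 by 110 mm, plug 74 by 74, centred steel bar handle 70 mm long in x, 14 thick in y (bar at 36-50 mm height, open below); 0.22 kg; for the steel pan, any of 4 ways round. Origin: centre of the underside, z up (0 lying on the counter). Plug from 0 to 10 mm height goes into the mouth with 8 mm play all round, cover plate 10-16 mm rests on the rim, handle 16-50 mm. Closed: origin 55 mm above the counter.
- crock: Black round stoneware crock with cut rolls in it, 112 mm across, 60 mm high to the rim, mouth 100 mm across, open. Loose but heavy (well filled), stands on the counter. Origin: centre of its underside, z up. 
- jar: Small blue round jar with cucumber pieces in it, 80 mm across, 70 mm high to the rim, mouth 70 mm across, open. Loose but heavy (well filled), stands on the counter. Origin: centre of its underside, z up. 
- wood_box: Pale wooden rectangular box with salmon slices in it, 120 mm (x) by 84 mm (y), 55 mm high to the rim, walls 5 mm, open. Loose but heavy (well filled), stands on the counter. Origin: centre of its underside, z up. 
- steel_pan: Square stainless steel pan with yellow omelette blocks in it, 100 by 100 mm (rim lip 108 mm), 65 mm high to the rim, mouth 90 by 90 mm, open. Loose but heavy (well filled), stands on the counter. Origin: centre of its underside, z up. 
- sauce_cup: Bystander: small empty red sauce cup, 54 mm across, 45 mm high, loose. Origin: centre of its underside.
- soy_dish: Bystander: small green soy dish, 64 mm across, 18 mm high, loose. Origin: centre of its underside.
Mind the look-alikes: they are no part of the job. Leave any pink or turquoise look-alike of the wood_lid alone. Leave any pink look-alike of the jar_lid alone.

How it is judged:
By the outcome, as a careful person would: the job done as asked, in the order asked, and still so for the second after the job is handed in, with the robot touching nothing.
It also fails if it takes over 112 s, if anything falls off the work surface, if the arm or the gripper's body presses on something with over 40 N, if the wrist force passes 120 N, or if a joint passes its speed limit or range.

## Robot

A 7-joint arm with a two-finger parallel gripper is mounted at the origin on the work surface. World frame = base frame: x ahead of the robot, y to its left, z up, the work surface at z = 0. Lengths are in m, angles in rad, forces in N, time in s.
With the tool pointing down it reaches from about 0.425 to 0.875 m from the base axis. Payload 4.7 kg.
Tool frame: the origin (TCP) lies on the centre line of the jaws, within the pads' length; the fingertips stand ahead of it and the grasp point (between the pads) lies 2 mm behind it (nose_length is the z of the fingertips in the tool frame, in m); z points along the fingers, y is the line along which they close (so a half turn about z gives the same grasp; the last joint's range is limited). The gripper opens to 87 mm and grips with 3 to 60 N. Pads are 19 mm wide; open, the fingers measure 117 mm over their backs; the gripper's body (75 mm by 190 mm) begins 51 mm behind the grasp point.
Start: joints at [-1.179, 0.321, -0.07, 1.45, 0.023, 1.371, -0.057], TCP at [0.24, 0.604, 0.24] pointing down, gripper open.
Joint ranges: [-2.86, 2.86], [-0.3, 2.09], [-1.38, 1.24], [0.06, 2.45], [-1.56, 4.7], [0.09, 2.05], [-2.69, 2.69]. Speed limits (rad/s): [2.57, 2.57, 3.14, 3.14, 3.14, 3.14, 3.14].

## Interface

Orientations are given as a rotation vector (axis times angle).
In Python, from bench import * gives the robot as it stands.
- The arm moves only by the tool send_rows, never from a script. Its arguments are lists of equal length, an entry for each row: "xyz": the shift along the tool's x, y, z in mm, a list of three; "dr": the turn, a rotation vector about the tool's x, y, z in rad, a list of three. A call has exactly 10 rows; each row is the pose to reach, as a shift and turn from the pose commanded when the call began, along the tool's axes at that moment; what a row does not reach only later rows make up. A row lasts 1/12 s, in which the tool goes at most 41.7 mm and 7.16 degrees, less where a joint would pass 70% of its speed; a pose out of reach is approached as far as the arm can. A call with a gripper value outside its range is refused whole. "jaw" is the finger opening in mm, from 0 to 87, set as the call begins (left out, the last holds). The fingers move at their own pace and stop on an object; "grip_force" is the grip in N (left out, the last holds). Time passes only in rows, so rows that repeat a pose let the fingers close, or fill a call up. It gives the time, the measured TCP pose, the force, the opening and the grip force at its end, in the units of the state.
- get_state(): the state, without advancing time (a new reading comes with each control period).
- get_image(name): name is "scene" or "top"; returns the picture (420x560x3 uint8, red, green, blue); there is no depth.
- calibration(name): a dict with "vfov" (degrees; the focal length in pixels is half the picture's height over the tangent of half this angle, whatever the lens; pixels are square), "cx", "cy" (the principal point, pixels), "k1" (the pictures are not rectified: a ray, as slopes to the right and down, at radius r is drawn at 1 + k1 r^2 times it, then the intrinsics apply), "rvec" (rotation vector, rad) and "tvec" (3), from world to camera coordinates, as OpenCV has them. Camera axes: x right, y down, z forward; pixel columns grow to the right and rows downward; lengths in m; the calibration is good to about 2 mm. A picture is of the moment at which its call begins. calibration takes no time and is no camera call.
- close_job(): hands the job in; it is judged then, once.
The state is a dict: "time": time; "joint_positions": joint angles; "qd": joint speeds; "joint_torque": joint torques, N m; "position": TCP position; "tool_rot": TCP orientation; "ft_force": force on the tool from outside, world axes, zero at the start; "torque": the same for the moment, N m; "grip_width": opening from 0.0 (shut) to 1.0 (fully open); "grip_force": force on a finger pad.
Only numpy, scipy, OpenCV 4.12 (cv2) and the standard library are available. Lean on these libraries where they do the work, as an engineer would, in place of code of your own. Each camera call takes 0.05 s, during which the arm holds its last target. There are 200 camera calls.

## Working session

There is one attempt and no reset: what is moved stays moved. The work goes in short steps, Python scripts to look and compute and a tool call to move; the robot and the scene stay as the last step left them, time stands still between calls to the robot, and variables do not carry over. Pictures are saved under pics/ and viewed, at most 14 in all, crops included, and the job is handed in when it is done.

Besides the shell and the picture viewer there is one more tool, called as name(argument=value, ...) on one line, values as JSON. send_rows: Moves the arm, as the interface text tells. Its arguments: {"type":"object","properties":{"xyz":{"type":"array"},"dr":{"type":"array"},"jaw":{"type":"number"},"grip_force":{"type":"number"}},"required":["xyz","dr"]}

```bash
mkdir -p pics; ls
python3 - <<'E'
from bench import *
import cv2
for n in("scene","top"):
    cv2.imwrite(f"pics/{n}0.png",get_image(n)[:,:,::-1]); print(n,calibration(n))
s=get_state()
for k in s: print(k,s[k])
try: print(nose_length)
except Exception as e: print(e)
E
```

```text
pics
scene {'vfov': 42.71075319041618, 'cx': 269.45432614144033, 'cy': 203.888666547173, 'k1': -0.10183048308079223, 'rvec': array([ 1.84990156,  1.50918674, -0.69907328]), 'tvec': array([-0.03585804, -0.27897219,  1.97960594])}
top {'vfov': 57.158799335553766, 'cx': 271.0163847578617, 'cy': 205.5972312902637, 'k1': -0.048295608567146854, 'rvec': array([ 2.20415653, -2.17173315,  0.12741332]), 'tvec': array([-0.08304834,  0.50181413,  0.986259  ])}
time 0.1
joint_positions [-1.17888436  0.3217393  -0.07007943  1.45155464  0.02263641  1.3707775
 -0.05692267]
qd [ 1.49393121e-03 -8.83803877e-04  1.74972037e-03 -3.89703366e-03
 -1.37522277e-03  8.43528339e-04  8.99066126e-05]
joint_torque [ 2.42925125e-04 -4.92571771e+01 -4.05587945e-01 -3.13397849e+01
 -6.41003600e-02  3.95761861e-02  7.17098010e-05]
position [0.23966559 0.60370837 0.23857621]
tool_rot [-5.89894927e-01 -3.08551946e+00  2.64159458e-03]
ft_force [-0.40150427 -0.35474037  0.45010742]
torque [0.00061522 0.04457969 0.02103353]
grip_force 0.0
grip_width 1.0052794793872577
0.017
```

View pics/scene0.png

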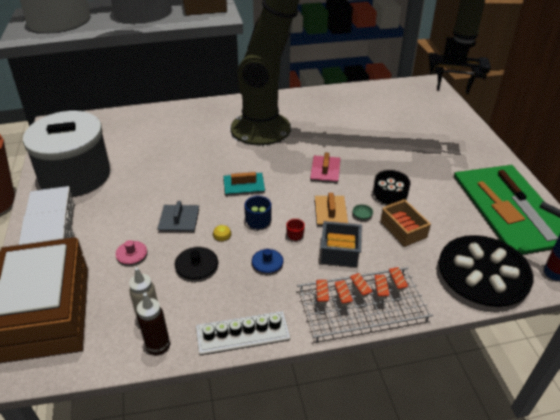

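View pics/top0.png

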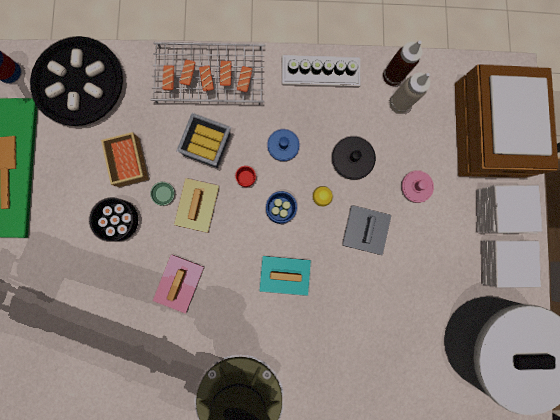

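```bash
cat > h.py <<'E'
from bench import *
import numpy as np, cv2
def cam(n):
    c=calibration(n); R=cv2.Rodrigues(c["rvec"])[0]; f=210/np.tan(np.radians(c["vfov"])/2)
    K=np.array([[f,0,c["cx"]],[0,f,c["cy"]],[0,0,1]]); D=np.array([c["k1"],0,0,0,0.])
    return K,D,R,c["tvec"]
def cast(n,px,z):
    K,D,R,t=cam(n); u=cv2.undistortPoints(np.float64(px).reshape(-1,1,2),K,D).reshape(-1,2)
    d=np.c_[u,np.ones(len(u))]@R; o=-R.T@t
    return (o+d*((z-o[2])/d[:,2])[:,None])[:,:2]
def proj(n,p):
    K,D,R,t=cam(n); return cv2.projectPoints(np.float64(p).reshape(-1,1,3),cv2.Rodrigues(R)[0],t,K,D)[0].reshape(-1,2)
E
python3 - <<'E'
from h import *
im=cv2.imread("pics/top0.png"); K,D,R,t=cam("top"); print("campos",-R.T@t)
c=cv2.resize(im[100:320,80:240],None,fx=4,fy=4,interpolation=cv2.INTER_CUBIC)[:600]
cv2.imwrite("pics/cl.png",c)
c=cv2.resize(im[115:300,230:440],None,fx=3.2,fy=3.2,interpolation=cv2.INTER_CUBIC)
cv2.imwrite("pics/cr.png",c)
hsv=cv2.cvtColor(im,cv2.COLOR_BGR2HSV)
for n,p in dict(bg=(240,240),jl=(270,140),cl=(340,165),wl=(190,220),sl=(352,240),jar=(268,208),crock=(93,220),box=(112,160),pan=(190,150),pink=(170,295),teal=(270,265)).items():
    print(n,hsv[p[1],p[0]],cast("top",[p],.016).round(3))
E
```

```text
campos [ 0.4122569  -0.04945233  1.02908696]
bg [ 11  33 168] [[0.412 0.004]]
jl [107 126 140] [[ 0.68  -0.071]]
cl [23 18 58] [[ 0.616 -0.259]]
wl [ 28  69 173] [[0.462 0.136]]
sl [125  13 119] [[ 0.416 -0.291]]
jar [107 249  41] [[ 0.497 -0.068]]
crock [ 73 255   9] [[0.458 0.391]]
box [ 15 159  61] [[0.619 0.349]]
pan [ 22 167 163] [[0.649 0.142]]
pink [ 14 149 154] [[0.268 0.182]]
teal [ 89 142 154] [[ 0.348 -0.075]]
```

View pics/cl.png

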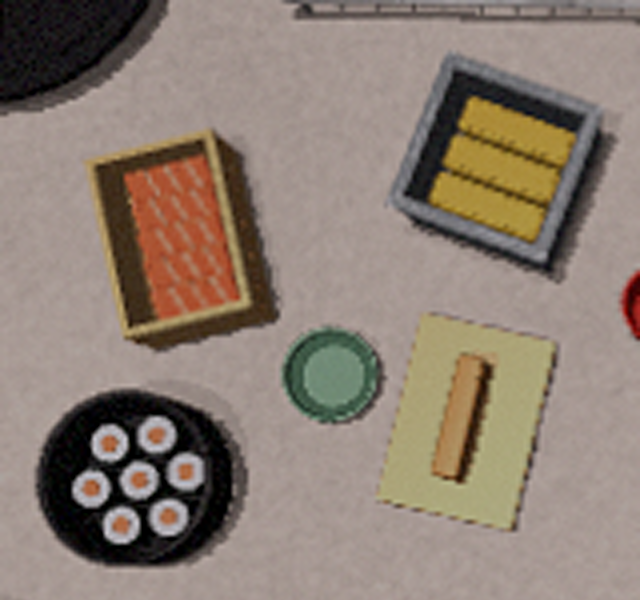

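View pics/cr.png

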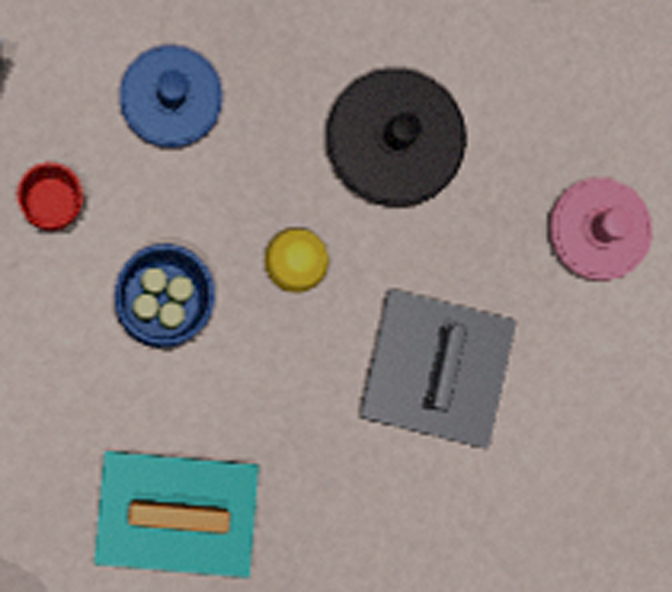

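```bash
cat > m.py <<'E'
from h import *
L=lambda p:np.array(p)/4.+[80,100]-.375
Rr=lambda p:np.array(p)/3.2+[230,115]-.34
def rect(n,p,z):
    w=cast("top",p,z); e=np.roll(w,-1,0)-w; l=np.linalg.norm(e,axis=1)
    a=[np.degrees(np.arctan2(v[1],v[0]))%180 for v in e]
    print(n,"c",w.mean(0).round(4),"sides",l.round(3),"ang",np.round(a,1))
def circ(n,c,r,z,S):
    th=np.linspace(0,2*np.pi,12,endpoint=False)
    w=cast("top",S(np.c_[c[0]+r*np.cos(th),c[1]+r*np.sin(th)]),z)
    m=w.mean(0); print(n,"c",m.round(4),"D",(2*np.linalg.norm(w-m,axis=1).mean()).round(4))
rect("box",L([(88,162),(211,131),(250,304),(127,339)]),.055)
rect("pan",L([(449,55),(600,104),(546,262),(392,204)]),.065)
rect("wlid",L([(424,312),(556,342),(514,530),(378,500)]),.016)
rect("wbar",L([(462,352),(488,358),(462,481),(433,474)]),.05)
rect("slid",Rr([(389,289),(516,320),(489,448),(360,416)]),.016)
rect("sbar",Rr([(452,324),(466,326),(448,410),(435,408)]),.05)
circ("crock",(125,478),88,.06,L); circ("jar",(165,293),49.5,.07,Rr)
circ("clid",(396,137),70,.016,Rr); circ("jlid",(171,96),51,.016,Rr)
circ("cknob",(405,130),16,.05,Rr); circ("jknob",(173,84),16,.05,Rr)
circ("cup",(51,196),33,.045,Rr); circ("dish",(332,375),48,.018,L)
E
python3 m.py
```

```text
box c [0.6164 0.3089] sides [0.081 0.116 0.081 0.119] ang [105.3  15.2 107.   15.4]
pan c [0.6679 0.099 ] sides [0.102 0.108 0.105 0.103] ang [ 72.6 163.   70.1 161.6]
wlid c [0.5028 0.12  ] sides [0.09  0.127 0.091 0.127] ang [ 78.  169.   78.5 168.3]
wbar c [0.5025 0.1187] sides [0.017 0.08  0.019 0.08 ] ang [ 77.9 169.8  77.4 168.5]
slid c [ 0.4437 -0.3306] sides [0.11  0.109 0.11  0.108] ang [ 77.2 167.3  76.8 166.9]
sbar c [ 0.4437 -0.3305] sides [0.011 0.069 0.011 0.069] ang [ 82.8 167.3  82.  168. ]
crock c [0.4593 0.327 ] D 0.1109
jar c [ 0.4977 -0.1   ] D 0.0776
clid c [ 0.6376 -0.2961] D 0.1195
jlid c [ 0.6685 -0.106 ] D 0.0865
cknob c [ 0.6358 -0.2952] D 0.0264
jknob c [ 0.6697 -0.1056] D 0.0263
cup c [ 0.5769 -0.0084] D 0.0535
dish c [0.5313 0.21  ] D 0.0634
```

```bash
cat > go.py <<'E'
# go.py x y z yawdeg(of tool y axis, mod 180): shift and turn in tool axes
import sys
from bench import *
import numpy as np
from scipy.spatial.transform import Rotation as Ro
s=get_state(); R=Ro.from_rotvec(s["tool_rot"]); M=R.as_matrix(); p=np.array(s["position"])
cur=np.degrees(np.arctan2(M[1,1],M[0,1]))
print("t %.1f pos %s yawY %.1f z %s F %s"%(s["time"],p.round(4),cur,M[:,2].round(3),np.round(s["ft_force"],1)),"q7 %.2f q1 %.2f"%(s["joint_positions"][6],s["joint_positions"][0]),"w %.3f gf %.1f"%(s["grip_width"],s["grip_force"]))
for i in range(1,len(sys.argv)-3,4):
    x,y,z,a=map(float,sys.argv[i:i+4])
    a=cur+((a-cur+90)%180-90); r=np.radians(a)
    Y=np.array([np.cos(r),np.sin(r),0]); Z=np.array([0,0,-1.]); T=np.c_[np.cross(Y,Z),Y,Z]
    print("shift",(1000*M.T@(np.array([x,y,z])-p)).round(1),"dr",(R.inv()*Ro.from_matrix(T)).as_rotvec().round(4))
E
python3 go.py .5027 .1193 .12 78.3 .5027 .1193 .036 78.3
```

```text
t 0.1 pos [0.2397 0.6037 0.2386] yawY 68.4 z [-0.001 -0.002 -1.   ] F [-0.4 -0.4  0.5] q7 -0.06 q1 -1.18 w 1.005 gf 0.0
shift [-423.2 -353.   119.2] dr [-0.0017 -0.     -0.1736]
shift [-423.1 -352.9  203.2] dr [-0.0017 -0.     -0.1736]
```

send_rows(xyz=[[-40, -30, 0], [-75, -60, 0], [-110, -90, 10], [-145, -120, 20], [-180, -150, 30], [-215, -180, 40], [-250, -210, 50], [-285, -240, 60], [-320, -265, 65], [-350, -290, 70]], dr=[[0, 0, 0], [0, 0, -0.02], [0, 0, -0.04], [0, 0, -0.06], [0, 0, -0.08], [0, 0, -0.1], [0, 0, -0.12], [0, 0, -0.14], [0, 0, -0.16], [0, 0, -0.17]], jaw=60, grip_force=30)

```text
time: 0.93
position: [0.4366, 0.2419, 0.1755]
tool_rot: [-0.324, -3.124, 0.0]
ft_force: [0.4, 0.3, -0.2]
grip_width: 0.693
grip_force: 0.0
```

```bash
python3 go.py .5027 .1193 .09 78.3 .5027 .1193 .037 78.3
```

```text
t 0.9 pos [0.4366 0.2419 0.1755] yawY 78.2 z [-0. -0. -1.] F [ 0.4  0.3 -0.2] q7 0.81 q1 -0.75 w 0.693 gf 0.0
shift [ -89.9 -106.4   85.4] dr [-0.0002 -0.0004 -0.0024]
shift [ -89.9 -106.4  138.4] dr [-0.0002 -0.0004 -0.0024]
```

send_rows(xyz=[[-20, -20, 0], [-45, -40, 10], [-70, -60, 20], [-70, -60, 20], [-70, -60, 20], [-70, -60, 20], [-70, -60, 20], [-70, -60, 20], [-70, -60, 20], [-70, -60, 20]], dr=[[0, 0, 0], [0, 0, 0], [0, 0, 0], [0, 0, 0], [0, 0, 0], [0, 0, 0], [0, 0, 0], [0, 0, 0], [0, 0, 0], [0, 0, 0]])

```text
time: 1.77
position: [0.4922, 0.1717, 0.1564]
tool_rot: [0.323, 3.125, 0.001]
ft_force: [-0.4, 0.5, 0.8]
grip_width: 0.69
grip_force: 0.0
```

```bash
python3 go.py .5027 .1193 .07 78.3 .5027 .1193 .037 78.3
```

```text
t 1.8 pos [0.4922 0.1717 0.1564] yawY 78.2 z [ 0.  0. -1.] F [-0.4  0.5  0.8] q7 1.01 q1 -0.65 w 0.690 gf 0.0
shift [-20.9 -49.2  86.4] dr [ 0.0005  0.0003 -0.002 ]
shift [-20.9 -49.2 119.4] dr [ 0.0005  0.0003 -0.002 ]
```

send_rows(xyz=[[-10, -20, 0], [-21, -40, 20], [-21, -49, 40], [-21, -49, 60], [-21, -49, 80], [-21, -49, 95], [-21, -49, 108], [-21, -49, 119], [-21, -49, 119], [-21, -49, 119]], dr=[[0, 0, 0], [0, 0, 0], [0, 0, 0], [0, 0, 0], [0, 0, 0], [0, 0, 0], [0, 0, 0], [0, 0, 0], [0, 0, 0], [0, 0, 0]])

```text
time: 2.6
position: [0.5027, 0.1187, 0.037]
tool_rot: [-0.325, -3.124, 0.001]
ft_force: [0.1, 0.9, 0.5]
grip_width: 0.687
grip_force: 0.0
```

```bash
python3 go.py .5027 .1193 .037 78.3
```

```text
t 2.6 pos [0.5027 0.1187 0.037 ] yawY 78.1 z [-0.001 -0.    -1.   ] F [0.1 0.9 0.5] q7 1.16 q1 -0.57 w 0.687 gf 0.0
shift [ 0.1  0.6 -0. ] dr [-0.0004 -0.0007 -0.0032]
```

send_rows(xyz=[[0, 0, 0], [0, 0, 0], [0, 0, 0], [0, 0, 0], [0, 0, 0], [0, 0, 0], [0, 0, 0], [0, 0, -5], [0, 0, -20], [0, 0, -40]], dr=[[0, 0, 0], [0, 0, 0], [0, 0, 0], [0, 0, 0], [0, 0, 0], [0, 0, 0], [0, 0, 0], [0, 0, 0], [0, 0, 0], [0, 0, 0]], jaw=5)

```text
time: 3.43
position: [0.5013, 0.1179, 0.0762]
tool_rot: [-0.325, -3.121, 0.003]
ft_force: [0.8, 0.6, -1.8]
grip_width: 0.206
grip_force: 30.0
```

```bash
python3 go.py .6164 .3089 .15 105.6 .6164 .3089 .085 105.6 .6164 .3089 .083 105.6
```

```text
t 3.4 pos [0.5013 0.1179 0.0762] yawY 78.1 z [-0.004 -0.002 -1.   ] F [ 0.8  0.6 -1.8] q7 1.14 q1 -0.58 w 0.206 gf 30.0
shift [-73.  210.4 -74.6] dr [-0.0017 -0.004  -0.4801]
shift [-73.2 210.6  -9.6] dr [-0.0017 -0.004  -0.4801]
shift [-73.2 210.6  -7.6] dr [-0.0017 -0.004  -0.4801]
```

send_rows(xyz=[[0, 0, -35], [-5, 15, -70], [-15, 45, -75], [-27, 80, -75], [-40, 115, -75], [-52, 150, -75], [-64, 185, -75], [-71, 205, -75], [-73, 210, -75], [-73, 210, -75]], dr=[[0, 0, 0], [0, 0, -0.05], [0, 0, -0.12], [0, 0, -0.19], [0, 0, -0.27], [0, 0, -0.35], [0, 0, -0.42], [0, 0, -0.48], [0, 0, -0.48], [0, 0, -0.48]])

```text
time: 4.27
position: [0.6174, 0.3107, 0.1511]
tool_rot: [0.429, -3.111, 0.001]
ft_force: [-0.6, -0.1, -2.1]
grip_width: 0.205
grip_force: 30.0
```

```bash
python3 go.py .6164 .3089 .082 105.6
python3 - <<'E'
from h import *
im=get_image("top"); cv2.imwrite("pics/b1.png",cv2.resize(im[90:240,60:260,::-1],None,fx=4,fy=4,interpolation=cv2.INTER_CUBIC))
E
```

```text
t 4.3 pos [0.6174 0.3107 0.1511] yawY 105.7 z [-0.001 -0.001 -1.   ] F [-0.6 -0.1 -2.1] q7 1.40 q1 -0.65 w 0.205 gf 30.0
shift [ 1.3 -1.4 69.2] dr [-0.0002 -0.0014  0.0017]
```

View pics/b1.png

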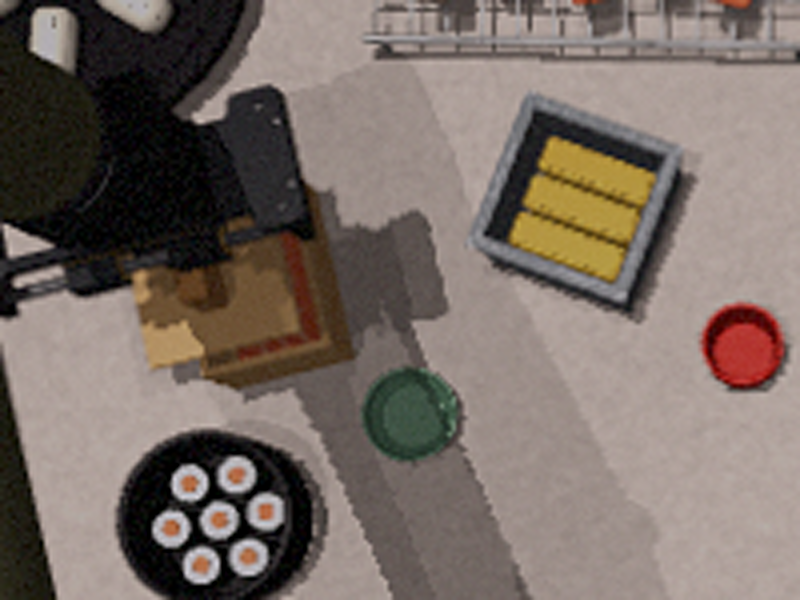

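The wooden lid hangs level over the box (crop ~(240,290)). Lowering it next.

send_rows(xyz=[[1, -1, 10], [1, -1, 22], [1, -1, 34], [1, -1, 45], [1, -1, 54], [1, -1, 60], [1, -1, 64], [1, -1, 67], [1, -1, 68], [1, -1, 68]], dr=[[0, 0, 0], [0, 0, 0], [0, 0, 0], [0, 0, 0], [0, 0, 0], [0, 0, 0], [0, 0, 0], [0, 0, 0], [0, 0, 0], [0, 0, 0]])

```text
time: 5.15
position: [0.6172, 0.3078, 0.0844]
tool_rot: [-0.426, 3.112, 0.0]
ft_force: [0.0, -0.6, -1.5]
grip_width: 0.207
grip_force: 30.0
```

```bash
python3 go.py .6164 .3089 .082 105.6
```

```text
t 5.2 pos [0.6172 0.3078 0.0844] yawY 105.6 z [ 0.  0. -1.] F [ 0.  -0.6 -1.5] q7 1.41 q1 -0.64 w 0.207 gf 30.0
shift [0.5 1.2 2.4] dr [ 0.0001  0.0005 -0.    ]
```

send_rows(xyz=[[0, 1, 1], [0, 1, 2], [0, 1, 2.5], [0, 1, 3], [0, 1, 3], [0, 1, 3], [0, 1, 3], [0, 1, 3], [0, 1, 3], [0, 1, 3]], dr=[[0, 0, 0], [0, 0, 0], [0, 0, 0], [0, 0, 0], [0, 0, 0], [0, 0, 0], [0, 0, 0], [0, 0, 0], [0, 0, 0], [0, 0, 0]])

```text
time: 5.98
position: [0.6174, 0.3088, 0.0839]
tool_rot: [-0.426, 3.111, 0.001]
ft_force: [-2.8, -1.5, 7.8]
grip_width: 0.203
grip_force: 30.0
```

send_rows(xyz=[[0, 0, 0], [0, 0, 0], [0, 0, 0], [0, 0, 0], [0, 0, 0], [0, 0, -10], [0, 0, -30], [0, 0, -60], [0, 0, -90], [0, 0, -90]], dr=[[0, 0, 0], [0, 0, 0], [0, 0, 0], [0, 0, 0], [0, 0, 0], [0, 0, 0], [0, 0, 0], [0, 0, 0], [0, 0, 0], [0, 0, 0]], jaw=60)

```text
time: 6.82
position: [0.6203, 0.3102, 0.1795]
tool_rot: [-0.425, 3.101, 0.007]
ft_force: [1.1, 1.4, 0.6]
grip_width: 0.684
grip_force: 0.0
```

```bash
python3 go.py .669 -.1058 .12 110 .669 -.1058 .037 110
```

```text
t 6.8 pos [0.6203 0.3102 0.1795] yawY 105.6 z [ 0.011  0.006 -1.   ] F [1.1 1.4 0.6] q7 1.40 q1 -0.65 w 0.684 gf 0.0
shift [  65.6 -414.    57.6] dr [ 0.0023  0.0118 -0.0769]
shift [  66.5 -414.2  140.6] dr [ 0.0023  0.0118 -0.0769]
```

send_rows(xyz=[[4, -30, 0], [11, -70, 0], [17, -110, 0], [24, -150, 0], [30, -190, 0], [37, -230, 0], [43, -270, 0], [50, -310, 0], [56, -350, 10], [63, -380, 25]], dr=[[0, 0, 0.05], [0, 0, 0.13], [0, 0, 0.21], [0, 0, 0.3], [0, 0, 0.38], [0, 0, 0.46], [0, 0, 0.55], [0, 0, 0.63], [0, 0, 0.71], [0, 0, 0.8]])

```text
time: 7.65
position: [0.6598, -0.079, 0.1488]
tool_rot: [0.828, 3.024, -0.0]
ft_force: [0.7, 0.4, -0.3]
grip_width: 0.687
grip_force: 0.0
```

```bash
python3 go.py .669 -.1058 .12 60 .669 -.1058 .037 60
python3 - <<'E'
from h import *
im=get_image("top"); cv2.imwrite("pics/b2.png",cv2.resize(im[90:240,60:260,::-1],None,fx=4,fy=4,interpolation=cv2.INTER_CUBIC))
E
```

```text
t 7.7 pos [ 0.6598 -0.079   0.1488] yawY 59.4 z [ 0.006 -0.002 -1.   ] F [ 0.7  0.4 -0.3] q7 1.26 q1 -0.28 w 0.687 gf 0.0
shift [-21.4 -18.5  28.9] dr [ 0.0012  0.0057 -0.0109]
shift [-20.9 -18.6 111.9] dr [ 0.0012  0.0057 -0.0109]
```

View pics/b2.png

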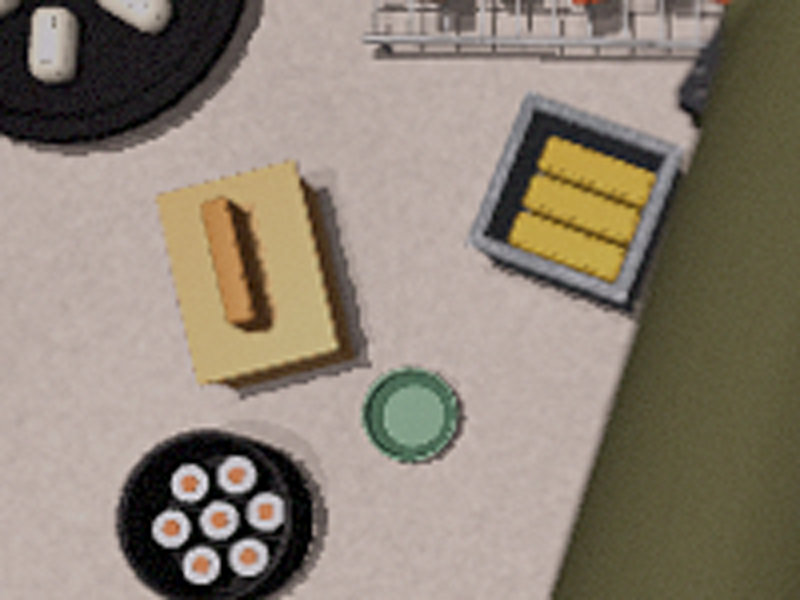

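The wooden lid (crop corners (157,195) to (340,350)) sits square on the box. On to the jar lid.

send_rows(xyz=[[-10, -9, 10], [-21, -18, 25], [-21, -18.5, 40], [-21, -18.5, 55], [-21, -18.5, 70], [-21, -18.5, 85], [-21, -18.5, 100], [-21, -18.5, 108], [-21, -18.5, 112], [-21, -18.5, 112]], dr=[[0, 0, 0], [0, 0, 0], [0, 0, 0], [0, 0, 0], [0, 0, 0], [0, 0, 0], [0, 0, 0], [0, 0, 0], [0, 0, 0], [0, 0, 0]])

```text
time: 8.53
position: [0.667, -0.1003, 0.0341]
tool_rot: [-0.818, -3.032, -0.001]
ft_force: [-0.8, -1.2, 0.0]
grip_width: 0.689
grip_force: 0.0
```

```bash
python3 go.py .669 -.1058 .037 60
python3 - <<'E'
from h import *
w=cast("top",np.array([(157,195),(296,161),(340,350),(198,383)])/4.+[60,90]-.375,.061)
print(w.mean(0).round(4),np.linalg.norm(np.roll(w,-1,0)-w,axis=1).round(3))
E
```

```text
t 8.5 pos [ 0.667  -0.1003  0.0341] yawY 59.8 z [-0.001  0.001 -1.   ] F [-0.8 -1.2  0. ] q7 1.34 q1 -0.22 w 0.689 gf 0.0
shift [-4.5 -3.7 -2.9] dr [ 0.0002 -0.0009 -0.0035]
[0.6163 0.3076] [0.091 0.127 0.092 0.125]
```

send_rows(xyz=[[-4.5, -3.7, -3], [-4.5, -3.7, -3], [-4.5, -3.7, -3], [-4.5, -3.7, -3], [-4.5, -3.7, -3], [-4.5, -3.7, -3], [-4.5, -3.7, -3], [-4.5, -3.7, -3], [-4.5, -3.7, -3], [-4.5, -3.7, -3]], dr=[[0, 0, 0], [0, 0, 0], [0, 0, 0], [0, 0, 0], [0, 0, 0], [0, 0, 0], [0, 0, 0], [0, 0, 0], [0, 0, 0], [0, 0, 0]], jaw=5)

```text
time: 9.37
position: [0.6692, -0.1059, 0.0372]
tool_rot: [0.819, 3.033, 0.001]
ft_force: [0.8, 0.5, -0.4]
grip_width: 0.291
grip_force: 30.0
```

```bash
python3 go.py  .4977 -.1 .16 60
```

```text
t 9.4 pos [ 0.6692 -0.1059  0.0372] yawY 59.8 z [ 0.  0. -1.] F [ 0.8  0.5 -0.4] q7 1.35 q1 -0.21 w 0.291 gf 30.0
shift [ 151.2  -81.1 -122.8] dr [ 0.0004 -0.     -0.0039]
```

send_rows(xyz=[[0, 0, -20], [0, 0, -55], [10, -5, -90], [40, -20, -120], [75, -40, -123], [105, -57, -123], [132, -71, -123], [147, -79, -123], [151, -81, -123], [151, -81, -123]], dr=[[0, 0, 0], [0, 0, 0], [0, 0, 0], [0, 0, 0], [0, 0, 0], [0, 0, 0], [0, 0, 0], [0, 0, 0], [0, 0, 0], [0, 0, 0]])

```text
time: 10.2
position: [0.4969, -0.1001, 0.1602]
tool_rot: [-0.82, -3.033, -0.002]
ft_force: [0.4, 0.6, -1.8]
grip_width: 0.292
grip_force: 30.0
```

```bash
python3 go.py .4977 -.1 .099 60
```

```text
t 10.2 pos [ 0.4969 -0.1001  0.1602] yawY 59.7 z [ 0.     0.001 -1.   ] F [ 0.4  0.6 -1.8] q7 1.23 q1 -0.34 w 0.292 gf 30.0
shift [-0.7  0.5 61.2] dr [ 0.0011 -0.0003 -0.0044]
```

send_rows(xyz=[[-0.7, 0.5, 12], [-0.7, 0.5, 26], [-0.7, 0.5, 38], [-0.7, 0.5, 47], [-0.7, 0.5, 53], [-0.7, 0.5, 57], [-0.7, 0.5, 60], [-0.7, 0.5, 62], [-0.7, 0.5, 63], [-0.7, 0.5, 63]], dr=[[0, 0, 0], [0, 0, 0], [0, 0, 0], [0, 0, 0], [0, 0, 0], [0, 0, 0], [0, 0, 0], [0, 0, 0], [0, 0, 0], [0, 0, 0]])

```text
time: 11.03
position: [0.499, -0.1002, 0.0974]
tool_rot: [0.819, 3.032, 0.0]
ft_force: [-0.9, 0.6, -1.8]
grip_width: 0.286
grip_force: 30.0
```

send_rows(xyz=[[0, 0, 0.5], [0, 0, 1], [0, 0, 1], [0, 0, 1], [0, 0, 1], [0, 0, 1], [0, 0, 1], [0, 0, 1], [0, 0, 1], [0, 0, 1]], dr=[[0, 0, 0], [0, 0, 0], [0, 0, 0], [0, 0, 0], [0, 0, 0], [0, 0, 0], [0, 0, 0], [0, 0, 0], [0, 0, 0], [0, 0, 0]])

```text
time: 11.87
position: [0.4992, -0.1002, 0.097]
tool_rot: [0.819, 3.032, 0.001]
ft_force: [-1.8, -0.1, 6.9]
grip_width: 0.29
grip_force: 30.0
```

send_rows(xyz=[[0, 0, 0], [0, 0, 0], [0, 0, 0], [0, 0, 0], [0, 0, 0], [0, 0, -10], [0, 0, -30], [0, 0, -60], [0, 0, -70], [0, 0, -70]], dr=[[0, 0, 0], [0, 0, 0], [0, 0, 0], [0, 0, 0], [0, 0, 0], [0, 0, 0], [0, 0, 0], [0, 0, 0], [0, 0, 0], [0, 0, 0]], jaw=60)

```text
time: 12.7
position: [0.501, -0.1005, 0.1696]
tool_rot: [0.818, 3.027, 0.003]
ft_force: [-0.7, -0.4, -1.6]
grip_width: 0.687
grip_force: 0.0
```

```bash
python3 go.py .637 -.2957 .1 45 .637 -.2957 .037 45
```

```text
t 12.7 pos [ 0.501  -0.1005  0.1696] yawY 59.8 z [ 0.007  0.    -1.   ] F [-0.7 -0.4 -1.6] q7 1.22 q1 -0.34 w 0.687 gf 0.0
shift [-215.4 -100.4   70.5] dr [0.0042 0.0051 0.2576]
shift [-215.  -100.6  133.5] dr [0.0042 0.0051 0.2576]
```

send_rows(xyz=[[-30, -14, 0], [-65, -30, 0], [-100, -47, 10], [-135, -63, 25], [-170, -80, 45], [-200, -94, 65], [-215, -100, 80], [-215, -100, 80], [-215, -100, 80], [-215, -100, 80]], dr=[[0, 0, 0], [0, 0, 0.05], [0, 0, 0.1], [0, 0, 0.15], [0, 0, 0.2], [0, 0, 0.26], [0, 0, 0.26], [0, 0, 0.26], [0, 0, 0.26], [0, 0, 0.26]])

```text
time: 13.53
position: [0.6337, -0.2938, 0.0857]
tool_rot: [-1.204, -2.9, -0.001]
ft_force: [0.1, 0.0, -0.8]
grip_width: 0.689
grip_force: 0.0
```

```bash
python3 go.py .637 -.2957 .037 45
```

```text
t 13.5 pos [ 0.6337 -0.2938  0.0857] yawY 44.9 z [-0.001  0.001 -1.   ] F [ 0.1  0.  -0.8] q7 1.41 q1 -0.02 w 0.689 gf 0.0
shift [-3.7  1.  48.7] dr [ 0.0001 -0.0014 -0.0018]
```

send_rows(xyz=[[-3.5, 1, 8], [-3.5, 1, 18], [-3.5, 1, 28], [-3.5, 1, 37], [-3.5, 1, 43], [-3.5, 1, 47], [-3.5, 1, 49], [-3.5, 1, 49], [-3.5, 1, 49], [-3.5, 1, 49]], dr=[[0, 0, 0], [0, 0, 0], [0, 0, 0], [0, 0, 0], [0, 0, 0], [0, 0, 0], [0, 0, 0], [0, 0, 0], [0, 0, 0], [0, 0, 0]])

```text
time: 14.37
position: [0.6376, -0.2969, 0.0377]
tool_rot: [1.205, 2.9, 0.0]
ft_force: [-0.2, -0.2, 0.5]
grip_width: 0.69
grip_force: 0.0
```

send_rows(xyz=[[0, 0, 0], [0, 0, 0], [0, 0, 0], [0, 0, 0], [0, 0, 0], [0, 0, 0], [0, 0, 0], [0, 0, 0], [0, 0, 0], [0, 0, 0]], dr=[[0, 0, 0], [0, 0, 0], [0, 0, 0], [0, 0, 0], [0, 0, 0], [0, 0, 0], [0, 0, 0], [0, 0, 0], [0, 0, 0], [0, 0, 0]], jaw=5, grip_force=40)

```text
time: 15.2
position: [0.6375, -0.2964, 0.0372]
tool_rot: [1.205, 2.901, 0.001]
ft_force: [0.8, 0.4, -0.3]
grip_width: 0.291
grip_force: 40.0
```

```bash
python3 go.py .5 .0 .18 60 .4593 .327 .16 60
```

```text
t 15.2 pos [ 0.6375 -0.2964  0.0372] yawY 44.9 z [ 0.  0. -1.] F [ 0.8  0.4 -0.3] q7 1.43 q1 -0.01 w 0.291 gf 40.0
shift [ 307.   111.7 -142.8] dr [ 4.00e-04  2.00e-04 -2.64e-01]
shift [ 567.5  313.6 -122.7] dr [ 4.00e-04  2.00e-04 -2.64e-01]
```

send_rows(xyz=[[0, 0, -25], [0, 0, -60], [5, 3, -95], [25, 14, -125], [55, 30, -140], [87, 48, -140], [120, 66, -140], [153, 85, -140], [186, 103, -140], [218, 120, -140]], dr=[[0, 0, 0], [0, 0, 0], [0, 0, 0], [0, 0, 0], [0, 0, 0], [0, 0, 0], [0, 0, 0], [0, 0, 0], [0, 0, 0], [0, 0, 0]])

```text
time: 16.03
position: [0.5672, -0.0556, 0.1766]
tool_rot: [-1.205, -2.9, 0.0]
ft_force: [1.1, 0.8, -2.6]
grip_width: 0.29
grip_force: 40.0
```

send_rows(xyz=[[32, 18, 0], [65, 36, 0], [98, 54, 0], [131, 73, 0], [164, 91, 0], [197, 109, 0], [230, 127, 0], [263, 146, 0], [296, 164, 0], [320, 177, 0]], dr=[[0, 0, 0], [0, 0, 0], [0, 0, 0], [0, 0, 0], [0, 0, 0], [0, 0, 0], [0, 0, 0], [0, 0, 0], [0, 0, 0], [0, 0, 0]])

```text
time: 16.87
position: [0.4661, 0.2976, 0.1766]
tool_rot: [-1.201, -2.901, -0.0]
ft_force: [-0.1, 0.9, -2.3]
grip_width: 0.289
grip_force: 40.0
```

```bash
python3 go.py .4593 .327 .14 45
```

```text
t 16.9 pos [0.4661 0.2976 0.1766] yawY 45.0 z [-0.001  0.001 -1.   ] F [-0.1  0.9 -2.3] q7 0.21 q1 -0.89 w 0.289 gf 40.0
shift [25.6 16.  36.6] dr [-0.0004 -0.0014  0.0005]
```

send_rows(xyz=[[12, 7, 0], [22, 14, 10], [24, 15, 20], [24, 15, 30], [24, 15, 36], [24, 15, 36], [24, 15, 36], [24, 15, 36], [24, 15, 36], [24, 15, 36]], dr=[[0, 0, 0], [0, 0, 0], [0, 0, 0], [0, 0, 0], [0, 0, 0], [0, 0, 0], [0, 0, 0], [0, 0, 0], [0, 0, 0], [0, 0, 0]])

```text
time: 17.7
position: [0.4625, 0.3218, 0.1418]
tool_rot: [1.206, 2.9, 0.002]
ft_force: [-0.8, 0.1, -1.8]
grip_width: 0.291
grip_force: 40.0
```

```bash
python3 go.py .4593 .327 .087 45;python3 - <<'E'
from h import *
im=get_image("top"); cv2.imwrite("pics/b3.png",cv2.resize(im[90:240,60:260,::-1],None,fx=4,fy=4,interpolation=cv2.INTER_CUBIC))
im=get_image("scene"); cv2.imwrite("pics/s3.png",cv2.resize(im[130:280,300:500,::-1],None,fx=4,fy=4,interpolation=cv2.INTER_CUBIC))
E
```

```text
t 17.7 pos [0.4625 0.3218 0.1418] yawY 44.8 z [ 0.001  0.001 -1.   ] F [-0.8  0.1 -1.8] q7 0.18 q1 -0.91 w 0.291 gf 40.0
shift [ 5.9  1.3 54.8] dr [ 0.0013  0.0001 -0.0029]
```

View pics/s3.png

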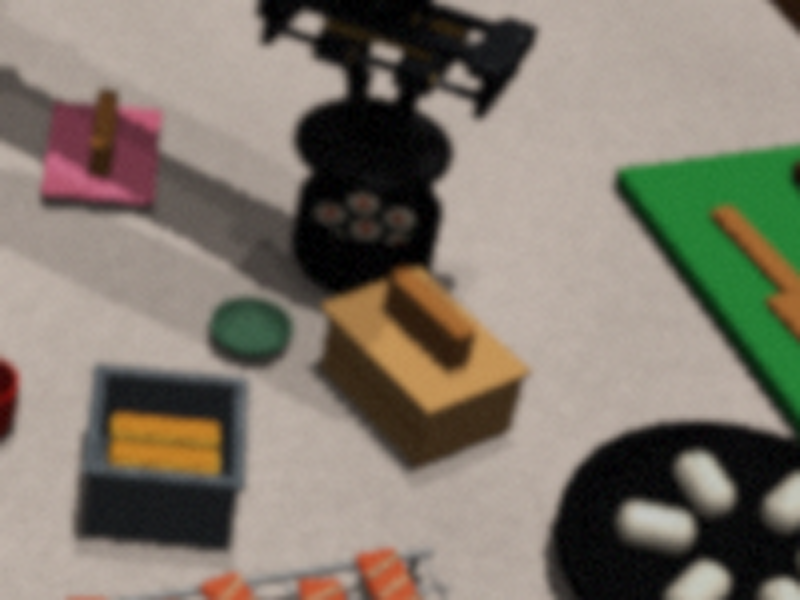

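The crock lid (crop (373,145)) hangs level above the crock (370,230), and the wooden lid is flush. Lowering.

send_rows(xyz=[[3, 1, 0], [6, 1, 5], [6, 1, 14], [6, 1, 24], [6, 1, 33], [6, 1, 40], [6, 1, 45], [6, 1, 48], [6, 1, 50], [6, 1, 50]], dr=[[0, 0, 0], [0, 0, 0], [0, 0, 0], [0, 0, 0], [0, 0, 0], [0, 0, 0], [0, 0, 0], [0, 0, 0], [0, 0, 0], [0, 0, 0]])

```text
time: 18.63
position: [0.4584, 0.3267, 0.0908]
tool_rot: [-1.206, -2.901, 0.001]
ft_force: [-0.3, -0.5, -2.9]
grip_width: 0.288
grip_force: 40.0
```

```bash
python3 go.py .4593 .327 .0865 45
```

```text
t 18.6 pos [0.4584 0.3267 0.0908] yawY 44.9 z [-0. -0. -1.] F [-0.3 -0.5 -2.9] q7 0.18 q1 -0.91 w 0.288 gf 40.0
shift [-0.4  0.8  4.3] dr [-0.0004  0.     -0.0025]
```

send_rows(xyz=[[-0.4, 0.5, 1], [-0.4, 0.5, 2], [-0.4, 0.5, 3], [-0.4, 0.5, 4], [-0.4, 0.5, 4.5], [-0.4, 0.5, 4.5], [-0.4, 0.5, 4.5], [-0.4, 0.5, 4.5], [-0.4, 0.5, 4.5], [-0.4, 0.5, 4.5]], dr=[[0, 0, 0], [0, 0, 0], [0, 0, 0], [0, 0, 0], [0, 0, 0], [0, 0, 0], [0, 0, 0], [0, 0, 0], [0, 0, 0], [0, 0, 0]])

```text
time: 19.47
position: [0.4592, 0.327, 0.0871]
tool_rot: [1.206, 2.901, 0.001]
ft_force: [-0.6, -0.8, 2.6]
grip_width: 0.29
grip_force: 40.0
```

Contact at 0.087, as expected for home. Release.

send_rows(xyz=[[0, 0, 0], [0, 0, 0], [0, 0, 0], [0, 0, 0], [0, 0, 0], [0, 0, -10], [0, 0, -30], [0, 0, -60], [0, 0, -80], [0, 0, -80]], dr=[[0, 0, 0], [0, 0, 0], [0, 0, 0], [0, 0, 0], [0, 0, 0], [0, 0, 0], [0, 0, 0], [0, 0, 0], [0, 0, 0], [0, 0, 0]], jaw=60)

```text
time: 20.3
position: [0.4617, 0.3287, 0.1725]
tool_rot: [1.204, 2.897, 0.013]
ft_force: [1.2, 0.5, -0.1]
grip_width: 0.687
grip_force: 0.0
```

```bash
python3 go.py .4437 -.3306 .16 77.3
```

```text
t 20.3 pos [0.4617 0.3287 0.1725] yawY 44.9 z [ 0.007  0.006 -1.   ] F [ 1.2  0.5 -0.1] q7 0.16 q1 -0.92 w 0.687 gf 0.0
shift [-454.7 -477.9    8.2] dr [ 0.0089  0.0031 -0.5663]
```

send_rows(xyz=[[-20, -14, 0], [-48, -33, 0], [-76, -53, 0], [-105, -72, 0], [-133, -92, 0], [-162, -112, 0], [-190, -131, 0], [-219, -151, 0], [-248, -171, 0], [-276, -191, 0]], dr=[[0, 0, 0], [0, 0, -0.03], [0, 0, -0.06], [0, 0, -0.1], [0, 0, -0.14], [0, 0, -0.18], [0, 0, -0.21], [0, 0, -0.25], [0, 0, -0.28], [0, 0, -0.32]])

```text
time: 21.13
position: [0.5184, -0.0053, 0.1669]
tool_rot: [0.726, 3.056, 0.001]
ft_force: [1.2, 0.7, 0.6]
grip_width: 0.684
grip_force: 0.0
```

```bash
python3 go.py .4437 -.3306 .1 77.3
```

```text
t 21.1 pos [ 0.5184 -0.0053  0.1669] yawY 63.3 z [ 0.001  0.    -1.   ] F [1.2 0.7 0.6] q7 1.11 q1 -0.55 w 0.684 gf 0.0
shift [ -79.5 -324.2   66.8] dr [ 0.0005  0.0004 -0.2446]
```

send_rows(xyz=[[-9, -37, 0], [-18, -74, 0], [-27, -111, 0], [-36, -148, 0], [-45, -185, 0], [-55, -222, 10], [-64, -259, 20], [-73, -296, 40], [-79, -322, 55], [-79, -322, 60]], dr=[[0, 0, 0], [0, 0, -0.03], [0, 0, -0.06], [0, 0, -0.09], [0, 0, -0.12], [0, 0, -0.15], [0, 0, -0.18], [0, 0, -0.21], [0, 0, -0.24], [0, 0, -0.24]])

```text
time: 21.97
position: [0.4391, -0.3327, 0.105]
tool_rot: [-0.369, -3.116, 0.006]
ft_force: [-0.4, 0.1, 1.0]
grip_width: 0.685
grip_force: 0.0
```

```bash
python3 go.py .4437 -.3306 .07 77.3;python3 - <<'E'
from h import *
im=get_image("top"); cv2.imwrite("pics/b4.png",cv2.resize(im[90:240,60:260,::-1],None,fx=4,fy=4,interpolation=cv2.INTER_CUBIC))
E
```

```text
t 22.0 pos [ 0.4391 -0.3327  0.105 ] yawY 76.5 z [-0.004 -0.003 -1.   ] F [-0.4  0.1  1. ] q7 2.12 q1 -0.08 w 0.685 gf 0.0
shift [-4.1  3.2 35. ] dr [-0.0041 -0.0029 -0.014 ]
```

View pics/b4.png

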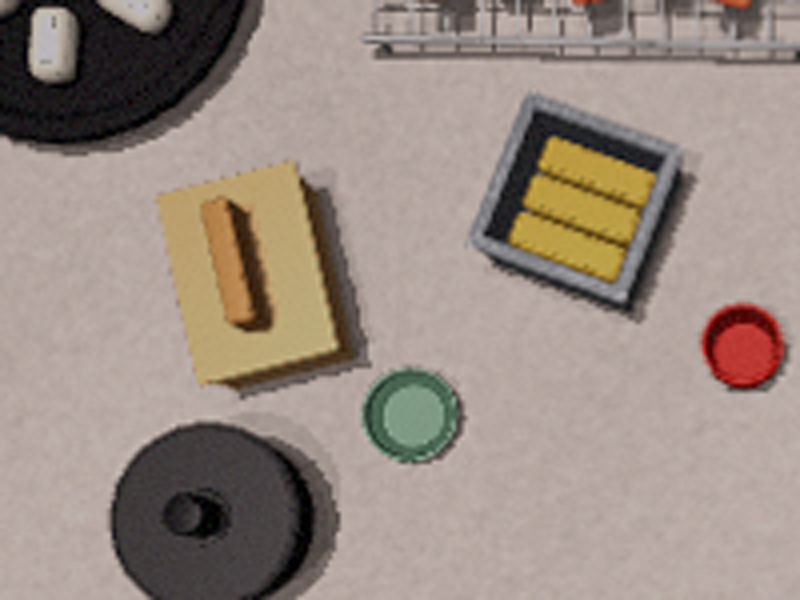

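The crock is closed with its lid centred (crop (205,520)). Now the steel lid.

send_rows(xyz=[[-4, 3, 0], [-4, 3, 10], [-4, 3, 20], [-4, 3, 30], [-4, 3, 40], [-4, 3, 48], [-4, 3, 50], [-4, 3, 50], [-4, 3, 50], [-4, 3, 50]], dr=[[0, 0, -0.014], [0, 0, -0.014], [0, 0, -0.014], [0, 0, -0.014], [0, 0, -0.014], [0, 0, -0.014], [0, 0, -0.014], [0, 0, -0.014], [0, 0, -0.014], [0, 0, -0.014]])

```text
time: 22.85
position: [0.4486, -0.3248, 0.0571]
tool_rot: [0.335, 3.123, -0.0]
ft_force: [0.4, -0.8, -0.4]
grip_width: 0.686
grip_force: 0.0
```

```bash
python3 go.py .4437 -.3306 .041 77.3
```

```text
t 22.9 pos [ 0.4486 -0.3248  0.0571] yawY 77.7 z [ 0.001 -0.    -1.   ] F [ 0.4 -0.8 -0.4] q7 2.17 q1 -0.06 w 0.686 gf 0.0
shift [ 3.6 -6.7 16.1] dr [-0.0002  0.0009  0.0076]
```

send_rows(xyz=[[3.6, -6.7, 0], [3.6, -6.7, 5], [3.6, -6.7, 10], [3.6, -6.7, 14], [3.6, -6.7, 16], [3.6, -6.7, 16], [3.6, -6.7, 16], [3.6, -6.7, 16], [3.6, -6.7, 16], [3.6, -6.7, 16]], dr=[[0, 0, 0.007], [0, 0, 0.007], [0, 0, 0.007], [0, 0, 0.007], [0, 0, 0.007], [0, 0, 0.007], [0, 0, 0.007], [0, 0, 0.007], [0, 0, 0.007], [0, 0, 0.007]])

```text
time: 23.68
position: [0.4435, -0.3303, 0.0408]
tool_rot: [0.346, 3.122, -0.0]
ft_force: [-0.2, -0.1, 0.0]
grip_width: 0.686
grip_force: 0.0
```

send_rows(xyz=[[0, 0, 0], [0, 0, 0], [0, 0, 0], [0, 0, 0], [0, 0, 0], [0, 0, 0], [0, 0, 0], [0, 0, 0], [0, 0, 0], [0, 0, 0]], dr=[[0, 0, 0], [0, 0, 0], [0, 0, 0], [0, 0, 0], [0, 0, 0], [0, 0, 0], [0, 0, 0], [0, 0, 0], [0, 0, 0], [0, 0, 0]], jaw=0)

```text
time: 24.52
position: [0.4434, -0.3304, 0.0406]
tool_rot: [0.346, 3.122, -0.0]
ft_force: [0.1, 0.3, 0.4]
grip_width: 0.156
grip_force: 40.0
```

```bash
python3 go.py .6679 .099 .18 71.8
python3 - <<'E'
from h import *
print("pan again")
for q in ([(533,93),(683,150),(630,306),(472,243)],):
    w=cast("top",np.array(q)/4.+[60,90]-.375,.065); e=np.roll(w,-1,0)-w
    print(w.mean(0).round(4),np.linalg.norm(e,axis=1).round(3),(np.degrees(np.arctan2(e[:,1],e[:,0]))%90).round(1))
E
```

```text
t 24.5 pos [ 0.4434 -0.3304  0.0406] yawY 77.3 z [ 0. -0. -1.] F [0.1 0.3 0.4] q7 2.19 q1 -0.04 w 0.156 gf 40.0
shift [-125.1  468.1 -139.4] dr [-0.0002  0.0001  0.0969]
pan again
[0.6668 0.0973] [0.103 0.106 0.108 0.105] [69.8 73.1 69.  70.4]
```

Run:
```python
from h import *
im=cv2.imread("pics/top0.png"); x0,y0=172,105
r=cv2.resize(im[y0:y0+70,x0:x0+65],None,fx=4,fy=4,interpolation=cv2.INTER_CUBIC)
b=r.astype(int); m=((b[:,:,2]-b[:,:,0])<12).astype(np.uint8)|(r.max(2)<90).astype(np.uint8)
m=cv2.morphologyEx(m,cv2.MORPH_CLOSE,np.ones((25,25)))
c=max(cv2.findContours(m,0,1)[0],key=cv2.contourArea).reshape(-1,2)
w=cast("top",c/4.+[x0,y0]-.375,.065); A=np.radians(71.3)
u=np.array([np.cos(A),np.sin(A)]); v=np.array([-u[1],u[0]]); d=w-[.6674,.098]
a,bb=d@u,d@v
for n,s,t in (("+u",a,bb),("+v",bb,a),("-u",-a,bb),("-v",-bb,a)):
    k=(s>.042)&(abs(t)<.038); p=np.polyfit(t[k],s[k],1); print(n,k.sum(),"slope deg",np.degrees(np.arctan(p[0])).round(2),"off",p[1].round(4))
```

```text
+u 109 slope deg 0.6 off 0.0565
+v 123 slope deg -1.41 off 0.0603
-u 127 slope deg 0.24 off 0.063
-v 111 slope deg 0.92 off 0.0538
```

send_rows(xyz=[[0, 0, -20], [0, 0, -55], [-3, 10, -90], [-10, 35, -120], [-18, 68, -138], [-27, 102, -140], [-36, 136, -140], [-45, 170, -140], [-54, 204, -140], [-63, 237, -140]], dr=[[0, 0, 0], [0, 0, 0], [0, 0, 0.01], [0, 0, 0.02], [0, 0, 0.03], [0, 0, 0.04], [0, 0, 0.05], [0, 0, 0.06], [0, 0, 0.08], [0, 0, 0.1]])

```text
time: 25.35
position: [0.5569, -0.1107, 0.1803]
tool_rot: [-0.503, -3.1, -0.001]
ft_force: [0.7, -0.1, -2.3]
grip_width: 0.158
grip_force: 40.0
```

```bash
python3 go.py .6676 .0985 .16 70.8
```

```text
t 25.4 pos [ 0.5569 -0.1107  0.1803] yawY 71.6 z [-0.001  0.001 -1.   ] F [ 0.7 -0.1 -2.3] q7 1.52 q1 -0.43 w 0.158 gf 40.0
shift [-39.  233.5  20.4] dr [ 0.0006 -0.0008  0.0137]
```

send_rows(xyz=[[-6, 34, 0], [-12, 68, 0], [-18, 102, 0], [-24, 136, 0], [-30, 170, 5], [-35, 200, 10], [-38, 222, 15], [-38, 228, 20], [-38, 229, 20], [-38, 229, 20]], dr=[[0, 0, 0], [0, 0, 0], [0, 0, 0.01], [0, 0, 0.01], [0, 0, 0.01], [0, 0, 0.01], [0, 0, 0.01], [0, 0, 0.01], [0, 0, 0.01], [0, 0, 0.01]])

```text
time: 26.18
position: [0.6642, 0.0918, 0.1596]
tool_rot: [-0.517, -3.097, 0.003]
ft_force: [0.8, -0.5, -2.2]
grip_width: 0.156
grip_force: 40.0
```

```bash
python3 go.py .6676 .0985 .0957 70.8
```

```text
t 26.2 pos [0.6642 0.0918 0.1596] yawY 71.0 z [-0.002 -0.001 -1.   ] F [ 0.8 -0.5 -2.2] q7 1.23 q1 -0.59 w 0.156 gf 40.0
shift [-1.2  7.6 63.9] dr [-0.0021 -0.0016  0.0043]
```

send_rows(xyz=[[-1, 4, 0], [-1, 7, 5], [-1, 7, 14], [-1, 7, 24], [-1, 7, 34], [-1, 7, 40], [-1, 7, 44], [-1, 7, 45], [-1, 7, 45], [-1, 7, 45]], dr=[[0, 0, 0.004], [0, 0, 0.004], [0, 0, 0.004], [0, 0, 0.004], [0, 0, 0.004], [0, 0, 0.004], [0, 0, 0.004], [0, 0, 0.004], [0, 0, 0.004], [0, 0, 0.004]])

```text
time: 27.02
position: [0.6685, 0.0988, 0.116]
tool_rot: [0.523, 3.097, 0.0]
ft_force: [-0.2, 0.4, -1.5]
grip_width: 0.16
grip_force: 40.0
```

```bash
python3 go.py .6676 .0985 .0957 70.8
```

```text
t 27.0 pos [0.6685 0.0988 0.116 ] yawY 70.8 z [ 0.001  0.    -1.   ] F [-0.2  0.4 -1.5] q7 1.24 q1 -0.58 w 0.160 gf 40.0
shift [ 0.8 -0.6 20.3] dr [0.0003 0.0006 0.0003]
```

send_rows(xyz=[[0.8, -0.6, 4], [0.8, -0.6, 8], [0.8, -0.6, 12], [0.8, -0.6, 15], [0.8, -0.6, 17], [0.8, -0.6, 18.5], [0.8, -0.6, 19.5], [0.8, -0.6, 20.5], [0.8, -0.6, 20.5], [0.8, -0.6, 20.5]], dr=[[0, 0, 0], [0, 0, 0], [0, 0, 0], [0, 0, 0], [0, 0, 0], [0, 0, 0], [0, 0, 0], [0, 0, 0], [0, 0, 0], [0, 0, 0]])

```text
time: 27.85
position: [0.6673, 0.0985, 0.0957]
tool_rot: [0.524, 3.098, 0.001]
ft_force: [-2.8, 0.2, 2.5]
grip_width: 0.152
grip_force: 40.0
```

```bash
python3 go.py .6676 .0985 .0955 70.8
```

```text
t 27.9 pos [0.6673 0.0985 0.0957] yawY 70.8 z [ 0.  0. -1.] F [-2.8  0.2  2.5] q7 1.24 q1 -0.58 w 0.152 gf 40.0
shift [-0.3  0.1  0.2] dr [0.0003 0.     0.0002]
```

Contact at the expected height; release, rise and swing away for a check.

send_rows(xyz=[[0, 0, 0], [0, 0, 0], [0, 0, 0], [0, 0, 0], [0, 0, 0], [0, 0, -10], [0, 0, -30], [0, 0, -60], [0, 0, -90], [0, 0, -100]], dr=[[0, 0, 0], [0, 0, 0], [0, 0, 0], [0, 0, 0], [0, 0, 0], [0, 0, 0], [0, 0, 0], [0, 0, 0], [0, 0, 0], [0, 0, 0]], jaw=50)

```text
time: 28.68
position: [0.6697, 0.0984, 0.2011]
tool_rot: [0.523, 3.09, 0.005]
ft_force: [2.1, 0.5, 1.0]
grip_width: 0.572
grip_force: 0.0
```

send_rows(xyz=[[0, -30, 0], [0, -65, 0], [0, -105, 0], [0, -145, 0], [0, -185, 0], [0, -225, 0], [0, -265, 0], [0, -305, 0], [0, -345, 0], [0, -380, 0]], dr=[[0, 0, 0], [0, 0, 0], [0, 0, 0], [0, 0, 0], [0, 0, 0], [0, 0, 0], [0, 0, 0], [0, 0, 0], [0, 0, 0], [0, 0, 0]])

```text
time: 29.52
position: [0.541, -0.2632, 0.1958]
tool_rot: [0.526, 3.096, -0.0]
ft_force: [1.0, -0.7, 0.6]
grip_width: 0.577
grip_force: 0.0
```

Run:
```python
from h import *
im=get_image("top"); cv2.imwrite("pics/f1.png",cv2.resize(im[90:260,80:340,::-1],None,fx=3,fy=3,interpolation=cv2.INTER_CUBIC))
im=get_image("scene"); cv2.imwrite("pics/f2.png",cv2.resize(im[140:300,220:450,::-1],None,fx=3.4,fy=3.4,interpolation=cv2.INTER_CUBIC))
```

```text
(no output)
```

View pics/f1.png

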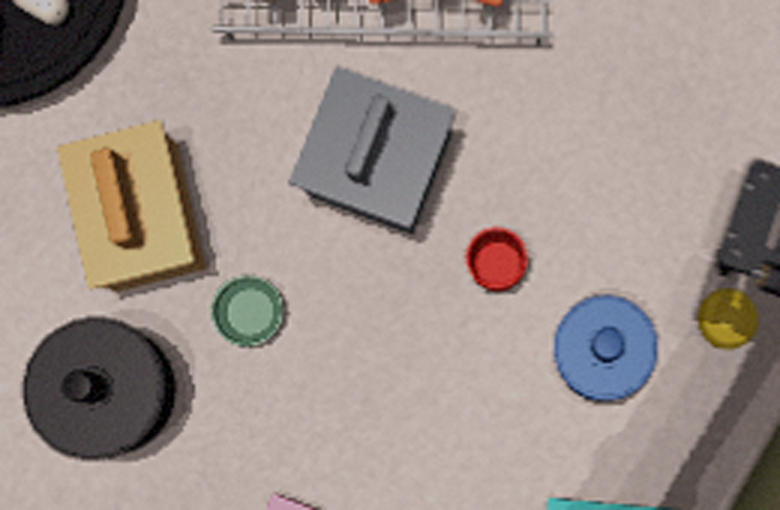

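View pics/f2.png

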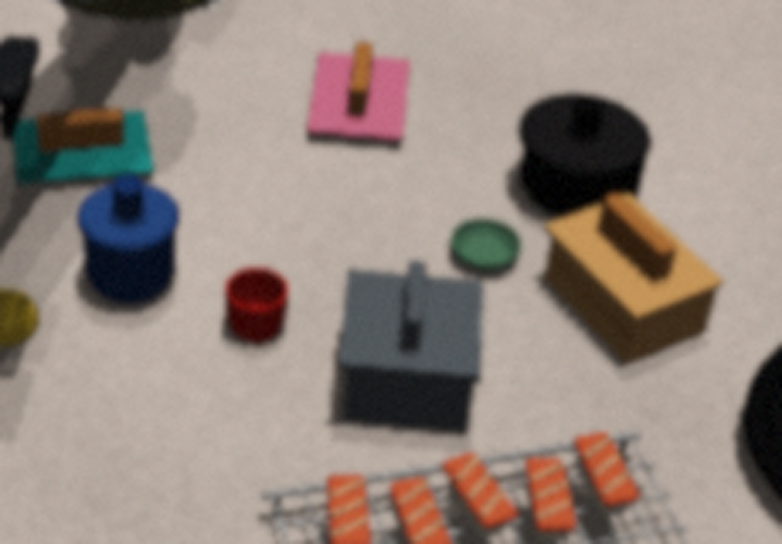

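All four lids sit flush and level: steel (372,150), wood (130,205), crock (97,388) and jar (606,348). The cup and dish haven't moved. Handing in.

```bash
python3 -c "
from bench import *
print(close_job())"
```

```text
the job is handed in; nothing more can be done
None
```

All four containers are closed with their own lids, seated flush with handles up; the sauce cup, soy dish and look-alike lids were left alone, and the job was handed in at about 30 s.

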